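Close the clip-top storage box

ROBOT

A 6-joint arm with a two-finger parallel gripper is mounted at the origin on the work surface. World frame = base frame: x ahead of the robot, y to its left, z up, the work surface at z = 0. Lengths are in m, angles in rad, forces in N, time in s.
With the tool pointing down it reaches from about 0.325 to 0.775 m from the base axis. Payload 5.5 kg.
Tool frame: the origin (TCP) lies midway between the tips of the shut fingers; the grasp point (between the pads) lies 19 mm behind it; z points along the fingers, x is the direction in which the jaws open and shut, and the axes are right-handed (so a half turn about z gives the same grasp; the last joint's range is limited). The gripper opens to 85 mm and grips with 20 to 120 N. Pads are 22 mm wide; open, the fingers measure 114 mm over their backs; the gripper's body (76 mm by 85 mm) begins 54 mm behind the grasp point. The pads swing forward as they close: fully open they stand 13 mm farther back than shut.
Start: joints at [1.175, 0.091, 1.231, -0, 1.82, -0.057], TCP at [0.199, 0.566, 0.231] pointing down, gripper open.
Joint ranges: [-2.87, 2.87], [-0.86, 2.18], [0.17, 2.46], [-1.51, 4.65], [0.06, 2.69], [-2.65, 2.65]. Speed limits (rad/s): [2.57, 2.57, 3.01, 3.14, 3.14, 3.14].

INTERFACE

Orientations are given as a 3x3 rotation matrix whose columns are the frame's x, y, z axes.
In Python, from cell import arm gives the robot as it stands. The module is installed in compiled form; this text tells all that it offers.
- The arm moves only by the tool carry_out, never from a script. Its argument "steps" is a list that holds one entry, the list of rows, each a list of 7 numbers: the shift along the world's x, y, z each as a share of 0.25 m, from -1 to 1, then the turn, a rotation vector about the world's x, y, z each as a share of pi rad, from -1 to 1, then the opening, from -1 (shut) to 1 (fully open), so that 0 is half open. A call has 1 to 10 rows; each row is the pose to reach, as a shift and turn from the pose commanded when the call began, turning the shorter way round; what a row does not reach only later rows make up. A row lasts 1/12 s, in which the tool goes at most 41.7 mm and 7.16 degrees, less where a joint would pass 70% of its speed; a pose out of reach is approached as far as the arm can. A call with a number of a shift or a turn outside -1 to 1 is refused whole. A call with a gripper value outside its range is refused whole. The fingers move at their own pace and stop on an object; the grip force is fixed at half the most. Time passes only in rows, so rows that repeat a pose let the fingers close. It gives the time, the measured TCP pose, the force and the opening at its end, in the units of the state.
- arm.get_state(): the state, without advancing time (a new reading comes with each control period).
- arm.snapshot(name): name is "side" or "top" or "wrist"; returns (picture, depth): 384x512x3 uint8, blue, green, red; 384x512 float32, m along the optical axis (not along the pixel's ray), 0 where there is no reading.
- arm.camera_model(name): a dict with "intrinsics" (3x3 intrinsics, pixels), "camera_from_world" (4x4, takes a point from world to camera coordinates); the wrist camera has in their place "mount" (4x4, takes a point from camera to tool coordinates, whose origin is the TCP and whose axes are the tool frame's). Camera axes: x right, y down, z forward; pixel columns grow to the right and rows downward; lengths in m; the calibration is good to about 2 mm. A picture is of the moment at which its call begins: read the wrist's pose just before it. camera_model takes no time and is no camera call.
- arm.sign_off(): hands the job in, once; it reports no verdict.
The state is a dict: "t": time; "qpos": joint angles; "qvel": joint speeds; "effort": joint torques, N m; "position": TCP position; "tcp_rot": TCP orientation; "contact_force": force on the tool from outside, world axes, zero at the start; "ft_torque": the same for the moment, N m; "grip_width": opening from 0.0 (shut) to 1.0 (fully open).
Only numpy, scipy, OpenCV 4.12 (cv2) and the standard library are available. Lean on these libraries where they do the work, as an engineer would, in place of code of your own. Each camera call takes 0.05 s, during which the arm holds its last target.

TASK

Put the white lid squarely down on the clear storage box, then push the box's wide hinged clip in past its middle so that it snaps over flat onto the lid. Leave the other things on the chest of drawers where they are.

Things in the scene. Friction and masses are not known exactly. Their poses are not given: they have to be found in the camera images.
- box: Open clear plastic storage box, fixed on the chest top (does not slide), to the left or the right: 200 mm long (x), 140 mm wide (y), 75 mm high, walls 4 mm, mouth 192 x 132 mm; a few things lie low inside. Origin: centre of its underside, on the table. The clip is hinged on its -x end, which points roughly to the robot's right (world -y).
- box_seat (a point): Point above the box's centre, 96 mm above the table: where the centre of the lid's handle (lid_grip) is when the lid rests on the rim; the lid plate's top is then 81 mm above the table. Axes as the box's.
- lid_grip (a point): Loose white lid, about 160 g, lying flat on the side away from the box. Point: centre of its solid bar handle (80 mm long along x, 18 mm thick along y, 30 mm high), 15 mm above the plate's top, 29 mm above the lid's underside. Plate 204 (x) x 144 (y) x 6 mm, same turned half round, fits either way.
- lid_plug (a point): Centre of the lid's lowest face, 29 mm below lid_grip. The plug under the plate is 8 mm deep, 184 x 124 mm, tapering to 178 x 118 mm below; it drops into the box's mouth with 4 mm to spare on every side.
- clip (a joint): Clip angle (rad): 0 = open stop, leaning outwards away from the box, as found; 0.53 upright; 2.1 flat over the lid (shut). Grey plate 60 mm long, 70 wide, 5 thick. A spring holds it open (2 to 3 N at the free edge) until pushed inwards, towards the box, past about 1.05 rad; then the same spring snaps it over onto the lid by itself.
- clip_hinge (a point): Middle of the clip's hinge line, which runs along the box's y: 114 mm from the box's centre at its -x end, 78 mm above the table.
- clip_edge (a point): Middle of the clip's free edge, 60 mm from the hinge. Open, it is about 126 mm above the table and 150 mm from the box's centre along the box's -x. Shut, it lies on the lid 54 mm from the centre.
- tin: round flat aluminium tin, closed, 60 mm across, 30 mm high; bystander standing between the box and the lid places; origin: centre of its underside
- lotion: white lotion bottle, 56 mm across, 150 mm high; bystander; origin: centre of its underside
- mug: white mug, 80 mm across, 90 mm high, handle to its +y; bystander; origin: centre of its underside
- hairbrush: wooden hairbrush lying bristles down, about 205 mm long along its x, 30 mm high; bystander; origin: at table level, where handle and head meet
- compact: closed round black powder compact, 68 mm across, 16 mm high; bystander; origin: centre of its underside
- can: aluminium spray can, 48 mm across, 140 mm high; bystander; origin: centre of its underside
Mind the look-alikes: they are no part of the job. Leave any purple look-alike of the part that bears lid_grip alone.

How it is judged:
On the way, in this order (a step that is already met when the one before it is completed fails the run):
1. the lid is seated on the box while the clip is still open (horizontal distance between lid_grip and box_seat below 0.01 m and z of lid_grip in the frame of box between 0.09 and 0.0995 m and angle between lid_grip's own z axis and vertical below 0.05 rad and angle between the x axis of lid_grip and the x axis of box, either way round below 0.12 rad and value of joint clip below 0.8 rad), for 0.2 s.
2. the clip has snapped over onto the lid (value of joint clip above 1.98 rad), for 0.2 s.
At the end, for the whole second after the job is handed in: The lid lies seated on the box (handle within 10 mm of the box's centre, handle centre 90 to 99.5 mm above the table, level within 0.05 rad, squared within 0.12 rad either way round) and the clip is shut flat over it, at rest (joint above 1.98 rad) (horizontal distance between lid_grip and box_seat below 0.01 m and z of lid_grip in the frame of box between 0.09 and 0.0995 m and angle between lid_grip's own z axis and vertical below 0.05 rad and angle between the x axis of lid_grip and the x axis of box, either way round below 0.12 rad and value of joint clip above 1.98 rad and velocity of joint clip below 0.1 rad/s); the robot touches nothing.
It fails at once if a bystander is shifted by more than 30 mm (distance of any of tin, lotion, mug, hairbrush, compact, can from where it was at the start of the episode above 0.03 m).
It fails at once if a bystander is tipped by more than 0.35 rad (angle between any of tin, lotion, mug, hairbrush, compact, can's own z axis and vertical above 0.35 rad).
It also fails if it takes over 54 s, if anything falls off the work surface, if the arm or the gripper's body presses on something with over 40 N, if the wrist force passes 120 N, or if a joint passes its speed limit or range.

## Working session

There is one attempt and no reset: what is moved stays moved. The work goes in short steps, Python scripts to look and compute and a tool call to move; the robot and the scene stay as the last step left them, time stands still between calls to the robot, and variables do not carry over. Pictures are saved under pics/ and viewed, and the job is handed in when it is done.

Besides the shell and the picture viewer there is one more tool, called after "Call:" in YAML: its name, and indented under it one key for each argument. carry_out: Moves the arm, as the interface text tells. Shift numbers are shares of 0.25 m and turn numbers shares of pi rad, none past 1 either way. Its arguments: {"type":"object","properties":{"steps":{"type":"array","items":{"type":"array","items":{"type":"array","items":{"type":"number"}}}}},"required":["steps"]}

```bash
mkdir -p pics; cat > h.py <<'E'
import numpy as np, cv2
from cell import arm
def snap(n,tag):
    s=arm.get_state(); p,d=arm.snapshot(n); cv2.imwrite(f'pics/{tag}.png',p); np.savez(f'{tag}.npz',p=p,d=d,pos=s['position'],R=s['tcp_rot']); return p,d
def world(n,tag,uv):
    z=np.load(tag+'.npz'); d=z['d']; m=arm.camera_model(n); K=np.array(m['intrinsics'])
    if n=='wrist':
        T=np.eye(4);T[:3,:3]=z['R'];T[:3,3]=z['pos'];T=T@np.array(m['mount'])
    else: T=np.linalg.inv(np.array(m['camera_from_world']))
    out=[]
    for u,v in uv:
        zz=d[int(v),int(u)]; c=np.linalg.inv(K)@[u,v,1]*zz; out.append((T@np.r_[c,1])[:3])
    return np.array(out)
def cloud(n,tag):
    z=np.load(tag+'.npz'); d=z['d']; m=arm.camera_model(n); K=np.array(m['intrinsics'])
    if n=='wrist':
        T=np.eye(4);T[:3,:3]=z['R'];T[:3,3]=z['pos'];T=T@np.array(m['mount'])
    else: T=np.linalg.inv(np.array(m['camera_from_world']))
    v,u=np.mgrid[:384,:512]; c=np.stack([u,v,np.ones_like(u)],-1)@np.linalg.inv(K).T*d[...,None]
    return c@T[:3,:3].T+T[:3,3]
E
python3 - <<'E'
from h import *
snap('top','top0');snap('side','side0')
print(arm.get_state())
for n in('top','side'):
    m=arm.camera_model(n);print(m['intrinsics'],np.linalg.inv(np.array(m['camera_from_world'])).round(3))
E
```

```text
{'t': 0.1, 'qpos': array([ 1.17530683e+00,  9.18014404e-02,  1.23177711e+00, -7.06032420e-06,
        1.81978972e+00, -5.67026263e-02]), 'qvel': array([ 0.00167561, -0.00345071, -0.00292814,  0.00120476,  0.00063553,
       -0.00022493]), 'effort': array([ 2.47012591e-03, -4.60216677e+01, -4.19217360e+01, -7.51437074e-05,
        1.07335814e-02, -3.27467990e-05]), 'position': array([0.19931429, 0.56566094, 0.23024666]), 'tcp_rot': array([[ 3.32344201e-01,  9.43157926e-01, -6.77756574e-04],
       [ 9.43156502e-01, -3.32344879e-01, -1.64118238e-03],
       [-1.77314309e-03, -9.37930737e-05, -9.99998424e-01]]), 'contact_force': array([0.40555485, 0.13970863, 0.65397302]), 'ft_torque': array([-0.0710056 , -0.03428026,  0.02397164]), 'grip_width': 1.00157903617962}
[[498.60047994   0.         252.58263246]
 [  0.         498.60047994 191.74430711]
 [  0.           0.           1.        ]] [[ 0.027 -0.993  0.116  0.306]
 [-1.    -0.027 -0.003  0.031]
 [ 0.006 -0.116 -0.993  1.976]
 [ 0.     0.     0.     1.   ]]
[[463.02600901   0.         254.41466059]
 [  0.         463.02600901 190.16742601]
 [  0.           0.           1.        ]] [[ 0.813 -0.454  0.364 -0.073]
 [-0.582 -0.626  0.519 -0.818]
 [-0.008 -0.634 -0.774  1.363]
 [ 0.     0.     0.     1.   ]]
```

View pics/top0.png

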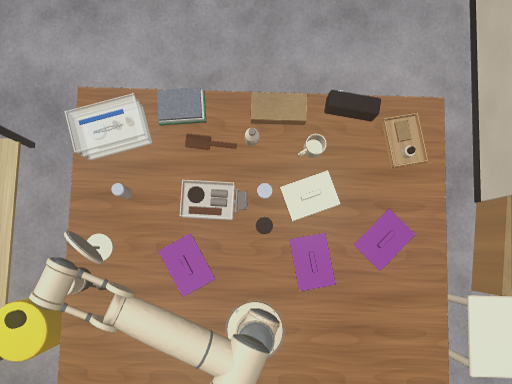

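View pics/side0.png

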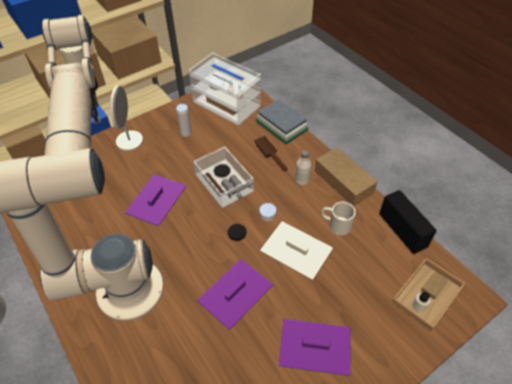

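The top view shows the only white lid at (310,196), with its handle at about (311,194). The purple look-alikes are at (186,265), (312,262) and (384,239), and I'll leave those alone. The box is at (208,200) with its clip at (241,200), and the tin is at (265,190). Next I'll confirm the lid in an enlarged crop and measure it.

```bash
python3 - <<'E'
from h import *
p=np.load('top0.npz')['p']
cv2.imwrite('pics/crop0.png',cv2.resize(p[160:230,170:350],None,fx=4.4,fy=4.4,interpolation=cv2.INTER_CUBIC))
X=cloud('top','top0')
g=p.astype(int).min(-1)
# lid
m=np.zeros(g.shape,bool);m[165:226,276:345]=True
m&=(g>190)
lid=X[m];print('lid n',m.sum(),np.median(lid,0))
uv=np.argwhere(m)[:,::-1].astype(np.float32);r=cv2.minAreaRect(lid[:,:2].astype(np.float32));print('lid rect',r, 'z pct',np.percentile(lid[:,2],[5,50,95,99]))
sub=np.zeros(g.shape,bool);sub[165:226,276:345]=True
h=sub&(X[...,2]>0.03);print('handle',h.sum(),np.median(X[h],0),cv2.minAreaRect(X[h][:,:2].astype(np.float32)))
b=np.zeros(g.shape,bool);b[172:226,174:237]=True
for lo,hi in((.055,.09),):
    k=b&(X[...,2]>lo)&(X[...,2]<hi);print('box',k.sum(),cv2.minAreaRect(X[k][:,:2].astype(np.float32)),np.median(X[k],0))
c=np.zeros(g.shape,bool);c[185:215,234:252]=True;c&=X[...,2]>.085
print('clip',c.sum(),cv2.minAreaRect(X[c][:,:2].astype(np.float32)),X[c][:,2].min(),X[c][:,2].max())
for n,(u,v) in dict(tin=(265,190),comp=(264,226),can=(118,189),lotion=(252,134),mug=(316,145)).items():print(n,world('top','top0',[(u,v)])[0].round(3))
E
```

```text
lid n 1760 [ 0.52849808 -0.20008904  0.01492093]
lid rect ((0.48035722970962524, -0.11242403090000153), (0.1640913337469101, 0.42019519209861755), 29.127708435058594) z pct [0.00592743 0.01492093 0.03734212 0.05027081]
handle 112 [ 0.52716685 -0.19490545  0.04550941] ((0.4422404170036316, -0.10074570775032043), (0.03832459822297096, 0.37716755270957947), 40.72677230834961)
box 312 ((0.49760690331459045, 0.19407933950424194), (0.2176498919725418, 0.14095160365104675), 88.28744506835938) [0.49567543 0.18524946 0.07440847]
clip 176 ((0.42125171422958374, 0.06334210187196732), (0.23360387980937958, 0.04811142757534981), 4.014784336090088) 0.085002080968962 1.976460660769073
tin [ 0.543 -0.023  0.026]
comp [ 0.402 -0.023  0.016]
can [0.518 0.525 0.136]
lotion [0.738 0.034 0.146]
mug [ 0.734 -0.225  0.005]
```

View pics/crop0.png

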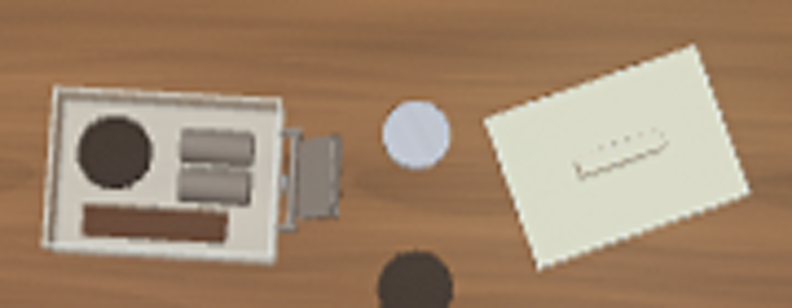

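The crop confirms the white lid with its bar handle, corners in the crop at about (485,120), (695,45), (750,192) and (540,270). It also shows the box with its grey clip at (315,175), on the right. I'll project these points onto planes at the known heights.

```bash
cat >> h.py <<'E'
def ray(n,tag,uv,zp):
    z=np.load(tag+'.npz'); m=arm.camera_model(n); K=np.array(m['intrinsics'])
    if n=='wrist':
        T=np.eye(4);T[:3,:3]=z['R'];T[:3,3]=z['pos'];T=T@np.array(m['mount'])
    else: T=np.linalg.inv(np.array(m['camera_from_world']))
    out=[]
    for u,v in uv:
        r=T[:3,:3]@np.linalg.inv(K)@[u,v,1]; out.append(T[:3,3]+r*(zp-T[2,3])/r[2])
    return np.array(out)
E
python3 - <<'E'
from h import *
def f(c,z): return ray('top','top0',(np.array(c)+.5)/4.4-.5+[170,160],z)
for nm,c,z in(('lid',[(485,120),(695,45),(750,192),(540,270)],.014),('box',[(54,86),(283,98),(276,263),(42,248)],.075)):
    P=f(c,z)[:,:2];print(nm,P.mean(0),np.linalg.norm(np.roll(P,-1,0)-P,axis=1))
    for i in range(4):
        e=P[(i+1)%4]-P[i];print(np.degrees(np.arctan2(e[1],e[0])).round(1))
p=np.load('top0.npz')['p']
X=cloud('top','top0');X[np.load('top0.npz')['d']==0]=-9
h=np.zeros((384,512),bool);h[165:226,276:345]=True;h&=(X[...,2]>.03)&(X[...,2]<.07);print('handle',h.sum(),X[h].mean(0),cv2.minAreaRect(X[h][:,:2].astype(np.float32)))
c=np.zeros((384,512),bool);c[185:215,234:252]=True;c&=X[...,2]>.085
print(c.sum(),X[c].mean(0),X[c].max(0),X[c].min(0))
print(arm.camera_model('wrist'))
E
```

```text
lid [ 0.52891044 -0.20247973] [0.20276988 0.14179729 0.20215879 0.14366577]
-68.7
-159.0
111.9
21.2
box [0.49618665 0.1998936 ] [0.20052695 0.14444018 0.20328847 0.14205532]
-91.4
179.4
87.9
-1.7
handle 98 [ 0.52998589 -0.20149353  0.04447642] ((0.5347293019294739, -0.20817241072654724), (0.03832459822297096, 0.0936560407280922), 40.72677230834961)
175 [0.49315041 0.06489179 0.10931713] [0.5365361  0.09078697 0.13434312] [0.4589698  0.04591948 0.08500208]
{'intrinsics': array([[275.03027888,   0.        , 255.36946191],
       [  0.        , 275.03027888, 194.7202814 ],
       [  0.        ,   0.        ,   1.        ]]), 'mount': array([[ 9.99999625e-01,  7.60534219e-04, -4.14560677e-04,
         5.64699340e-04],
       [-5.91735425e-04,  9.49342703e-01,  3.14242076e-01,
        -8.01446359e-02],
       [ 6.32552006e-04, -3.14241713e-01,  9.49342797e-01,
        -1.42739087e-01],
       [ 0.00000000e+00,  0.00000000e+00,  0.00000000e+00,
         1.00000000e+00]])}
```

Call:
carry_out:
  steps:
    - [[0.44,-1,0,0,0,-0.09,1],[0.44,-1,0,0,0,-0.09,1],[0.44,-1,0,0,0,-0.09,1],[0.44,-1,0,0,0,-0.09,1],[0.44,-1,0,0,0,-0.09,1],[0.44,-1,0,0,0,-0.09,1],[0.44,-1,0,0,0,-0.09,1],[0.44,-1,0,0,0,-0.09,1],[0.44,-1,0,0,0,-0.09,1]]

```text
t: 0.85
position: [0.3099, 0.315, 0.2312]
tcp_rot: [[0.585, 0.811, 0.0], [0.811, -0.585, 0.0], [0.0, -0.0, -1.0]]
contact_force: [-0.1, 0.2, -0.2]
grip_width: 0.998
```

Call:
carry_out:
  steps:
    - [[0.44,-1,0,0,0,-0.09,1],[0.44,-1,0,0,0,-0.09,1],[0.44,-1,0,0,0,-0.09,1],[0.44,-1,0,0,0,-0.09,1],[0.44,-1,0,0,0,-0.09,1],[0.44,-1,0,0,0,-0.09,1],[0.44,-1,0,0,0,-0.09,1],[0.44,-1,0,0,0,-0.09,1],[0.44,-1,0,0,0,-0.09,1]]

```text
t: 1.6
position: [0.4197, 0.0659, 0.2307]
tcp_rot: [[0.787, 0.617, -0.002], [0.617, -0.787, 0.001], [-0.001, -0.001, -1.0]]
contact_force: [0.2, -0.1, -0.2]
grip_width: 1.003
```

Call:
carry_out:
  steps:
    - [[0.44,-1,0,0,0,-0.09,1],[0.44,-1,0,0,0,-0.09,1],[0.44,-1,0,0,0,-0.09,1],[0.44,-1,0,0,0,-0.09,1],[0.44,-1,0,0,0,-0.09,1],[0.44,-1,0,0,0,-0.09,1],[0.44,-1,0,0,0,-0.09,1],[0.44,-1,0,0,0,-0.09,1],[0.44,-1,0,0,0,-0.09,1]]

```text
t: 2.35
position: [0.5302, -0.183, 0.2301]
tcp_rot: [[0.927, 0.375, -0.002], [0.375, -0.927, 0.002], [-0.001, -0.002, -1.0]]
contact_force: [-0.0, -0.9, 1.0]
grip_width: 1.001
```

```bash
python3 - <<'E'
from h import *
s=arm.get_state();R=s['tcp_rot'];print(s['t'],s['position'],np.degrees(np.arctan2(R[1,0],R[0,0])),R[:,2],s['contact_force'])
p,d=snap('wrist','w0')
cv2.imwrite('pics/w0b.png',cv2.resize(p,(800,600),interpolation=cv2.INTER_CUBIC))
snap('top','top1')
E
```

```text
2.35 [ 0.53015784 -0.18298905  0.23014367] 22.03065952073895 [-0.00185992  0.00164629 -0.99999692] [-0.03516562 -0.92521777  0.96743045]
```

View pics/w0b.png

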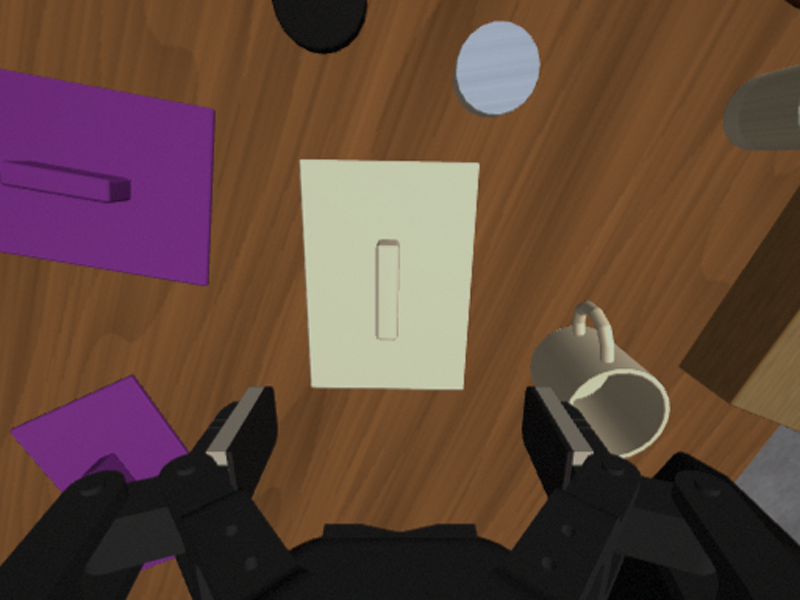

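View pics/top1.png

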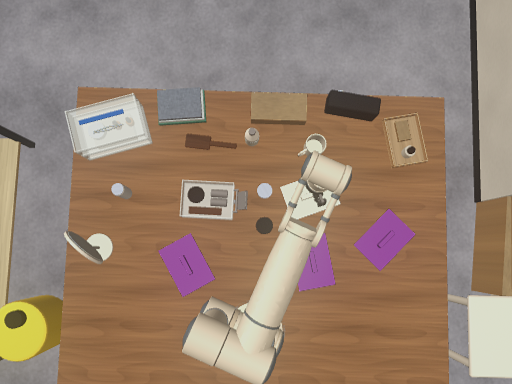

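The wrist view shows the white lid with plate corners at (301,160), (478,163), (463,388) and (312,387), and the handle's top face from (388,245) to (387,339). The mug, tin and purple lids are clear of it.

```bash
python3 - <<'E'
from h import *
def f(c,z): return ray('wrist','w0',(np.array(c)+.5)*.64-.5,z)[:,:2]
P=f([(301,160),(478,163),(463,388),(312,387)],.014);print(P.mean(0),np.linalg.norm(np.roll(P,-1,0)-P,axis=1),[np.degrees(np.arctan2(*(P[(i+1)%4]-P[i])[::-1])).round(1) for i in range(4)])
H=f([(378,245),(399,245),(398,339),(377,339)],.044);print(H.mean(0),np.linalg.norm(np.roll(H,-1,0)-H,axis=1));e=H[0]-H[3];print(np.degrees(np.arctan2(e[1],e[0])))
E
```

```text
[ 0.52903873 -0.20400064] [0.14033503 0.20078327 0.14184447 0.20213791] [np.float64(21.1), np.float64(-68.7), np.float64(-158.3), np.float64(110.9)]
[ 0.52927737 -0.20353076] [0.01619197 0.07837021 0.01738948 0.07839931]
110.57180066599658
```

Call:
carry_out:
  steps:
    - [[0,-0.08,-0.3,0,0,-0.0045,1],[0,-0.08,-0.6,0,0,-0.0045,1],[0,-0.08,-0.68,0,0,-0.0045,1],[0,-0.08,-0.72,0,0,-0.0045,1],[0,-0.08,-0.76,0,0,-0.0045,1],[0,-0.08,-0.8,0,0,-0.0045,1],[0,-0.08,-0.82,0,0,-0.0045,1],[0,-0.08,-0.84,0,0,-0.0045,1],[0,-0.08,-0.84,0,0,-0.0045,1],[0,-0.08,-0.84,0,0,-0.0045,1]]

```text
t: 3.28
position: [0.5308, -0.2042, 0.0237]
tcp_rot: [[0.932, 0.362, 0.003], [0.362, -0.932, -0.001], [0.003, 0.003, -1.0]]
contact_force: [-0.4, 0.2, 0.9]
grip_width: 1.001
```

Call:
carry_out:
  steps:
    - [[-0.005,0,-0.016,0,0,0,1],[-0.005,0,-0.016,0,0,0,0.2],[-0.005,0,-0.016,0,0,0,-0.4],[-0.005,0,-0.016,0,0,0,-1],[-0.005,0,-0.016,0,0,0,-1],[-0.005,0,-0.016,0,0,0,-1],[-0.005,0,-0.016,0,0,0,-1],[-0.005,0,-0.016,0,0,0,-1],[-0.005,0,-0.016,0,0,0,-1],[-0.005,0,-0.016,0,0,0,-1]]

```text
t: 4.12
position: [0.5284, -0.2042, 0.0175]
tcp_rot: [[0.932, 0.361, 0.0], [0.361, -0.932, -0.0], [0.0, 0.0, -1.0]]
contact_force: [0.1, -0.6, 2.7]
grip_width: 0.199
```

Call:
carry_out:
  steps:
    - [[0,0,0.04,0,0,0,-1],[0,0,0.12,0,0,0,-1],[0,0,0.25,0,0,0,-1],[0,0,0.4,0,0,0,-1],[0,0,0.55,0,0,0,-1],[0,0,0.7,0,0,0,-1],[0,0,0.82,0,0,0,-1],[0,0,0.9,0,0,0,-1],[0,0,0.9,0,0,0,-1],[0,0,0.9,0,0,0,-1]]

```text
t: 4.95
position: [0.5285, -0.2042, 0.2436]
tcp_rot: [[0.932, 0.361, 0.002], [0.361, -0.932, -0.001], [0.002, 0.002, -1.0]]
contact_force: [0.2, -0.2, -1.2]
grip_width: 0.2
```

```bash
python3 - <<'E'
from h import *
s=arm.get_state();print(s['t'],s['position'],s['contact_force'],s['grip_width'])
p,d=snap('wrist','w1')
cv2.imwrite('pics/w1b.png',cv2.resize(p,(800,600),interpolation=cv2.INTER_CUBIC))
E
```

```text
4.95 [ 0.52847236 -0.20423274  0.24357981] [ 0.16457249 -0.1714492  -1.17080931] 0.20042024285991258
```

View pics/w1b.png

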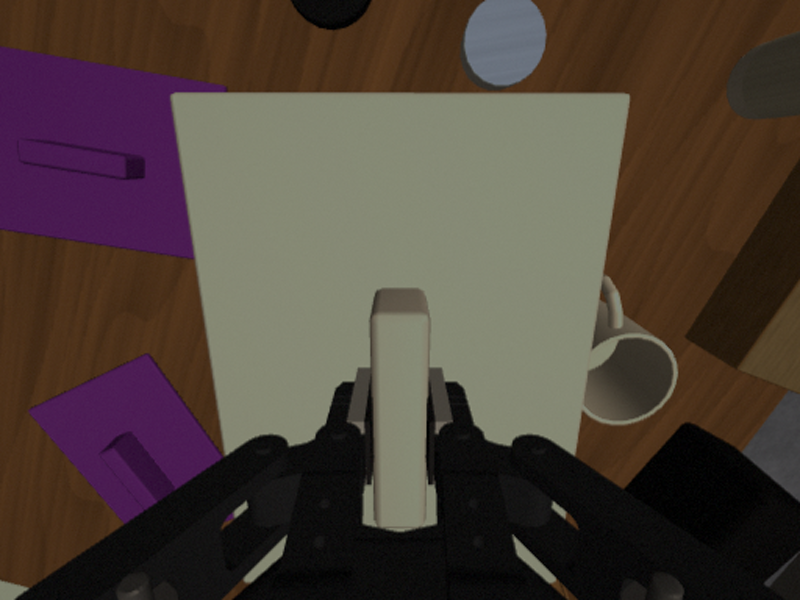

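```bash
python3 - <<'E'
from h import *
z=np.load('w1.npz');zt=z['pos'][2]-.0035
c=[(173,95),(629,95)]
P=ray('wrist','w1',(np.array(c)+.5)*.64-.5,zt)
Q=(P-z['pos'])@z['R'];print(Q.round(4),np.linalg.norm(P[1]-P[0]))
X=cloud('wrist','w1');L=(X-z['pos'])@z['R']
for v,u in((80,200),(80,300),(120,180),(120,340),(160,180),(160,330),(200,200)): print(u,v,L[v,u].round(4))
c=[(372,318),(428,318),(374,528),(426,528)]
P=ray('wrist','w1',(np.array(c)+.5)*.64-.5,z['pos'][2]+.0265);print(((P-z['pos'])@z['R']).round(4))
E
```

```text
[[-0.069  -0.1004  0.0032]
 [ 0.0716 -0.1005  0.0034]] 0.14056536784126605
200 80 [-0.0266 -0.0918  0.0041]
300 80 [ 0.0227 -0.0918  0.0035]
180 120 [-0.0379 -0.0727  0.0032]
340 120 [ 0.0448 -0.0727  0.0052]
180 160 [-0.0398 -0.0519  0.0037]
330 160 [ 0.0409 -0.052   0.0034]
200 200 [-0.0305 -0.0289  0.0041]
[[-0.007  -0.0382 -0.0266]
 [ 0.0091 -0.0382 -0.0266]
 [-0.0079  0.0389 -0.0264]
 [ 0.0101  0.0389 -0.0264]]
```

The lid is held level and centred. I'll refine the box pose from enlarged crops before placing it.

```bash
python3 - <<'E'
from h import *
p=np.load('top0.npz')['p'];cv2.imwrite('pics/bt.png',cv2.resize(p[175:225,173:253],None,fx=10,fy=10,interpolation=cv2.INTER_CUBIC))
p=np.load('side0.npz')['p'];cv2.imwrite('pics/bs.png',cv2.resize(p[140:215,185:265],None,fx=8,fy=8,interpolation=cv2.INTER_CUBIC))
E
```

```text
(no output)
```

View pics/bt.png

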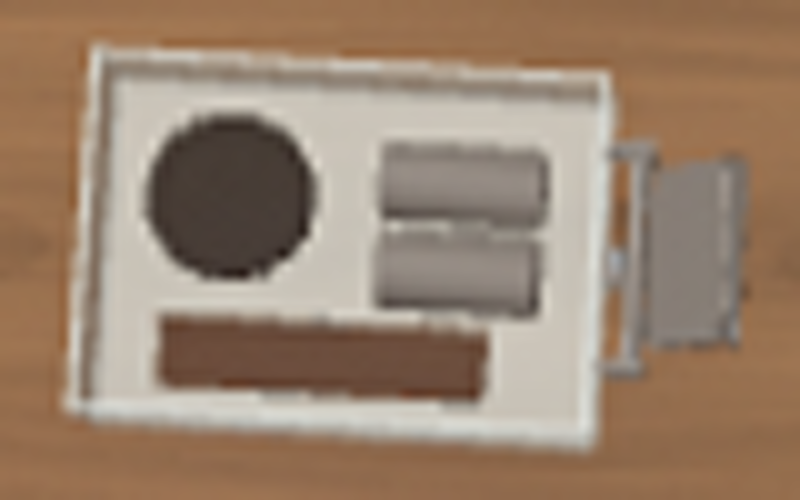

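View pics/bs.png

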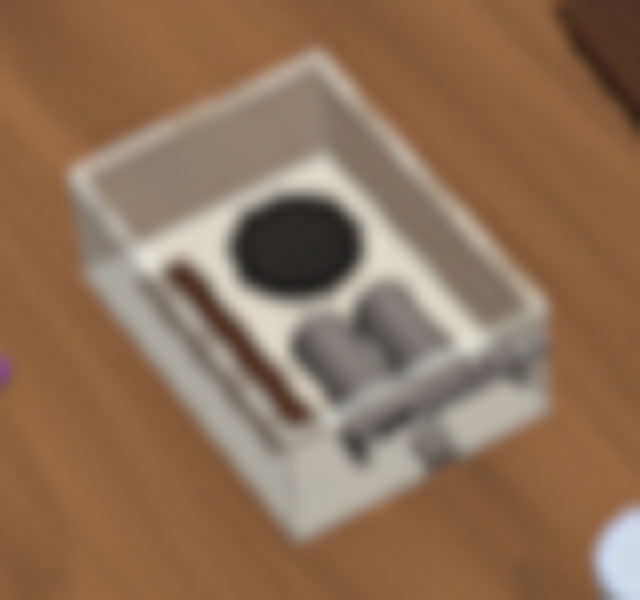

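```bash
cat > fit.py <<'E'
from h import *
from scipy.optimize import least_squares
def proj(n,P):
    m=arm.camera_model(n);c=(np.c_[P,np.ones(len(P))]@np.array(m['camera_from_world']).T)[:,:3];q=c@np.array(m['intrinsics']).T;return q[:,:2]/q[:,2:]
# box frame x ~ +y world; local corners
def W(th,L): 
    x,y,a=th;c,s=np.cos(a),np.sin(a);L=np.array(L,float);return np.c_[x+c*L[:,0]-s*L[:,1],y+s*L[:,0]+c*L[:,1],L[:,2]]
h=.075
# box x->+y world, box y-> -x world
top=[((93,45),(.1,-.07,h)),((612,73),(-.1,-.07,h)),((598,450),(-.1,.07,0))]
side=[((320,48),(.1,-.07,h)),((73,172),(.1,.07,h)),((550,300),(-.1,-.07,h)),((300,543),(-.1,.07,0)),((85,272),(.1,.07,0)),((550,408),(-.1,-.07,0))]
def res(th,which='ts'):
    r=[]
    if 't' in which:r.append(proj('top',W(th,[b for a,b in top]))-((np.array([a for a,b in top])+.5)/10-.5+[173,175]))
    if 's' in which:r.append((proj('side',W(th,[b for a,b in side]))-((np.array([a for a,b in side])+.5)/8-.5+[185,140])))
    return np.concatenate(r).ravel()
if __name__=='__main__':
  for w in('t','s','ts'):
    f=least_squares(res,[.496,.2,np.radians(88.5)],args=(w,));print(w,f.x[:2].round(4),np.degrees(f.x[2]).round(2),'res px',f.fun.reshape(-1,2).round(2).tolist())
E
python3 fit.py
```

```text
t [0.4979 0.2007] 88.44 res px [[0.02, 0.04], [0.03, 0.07], [-0.05, -0.12]]
s [0.4977 0.1988] 88.72 res px [[-0.06, 0.15], [-0.44, -0.37], [-0.0, 0.47], [0.15, -0.31], [0.16, 0.17], [0.19, -0.12]]
ts [0.4978 0.1996] 88.65 res px [[0.24, 0.16], [0.25, -0.0], [0.3, -0.19], [-0.1, 0.03], [-0.5, -0.53], [-0.11, 0.36], [0.03, -0.46], [0.1, 0.02], [0.09, -0.23]]
```

Call:
carry_out:
  steps:
    - [[-0.01,0.08,0,0,0,-0.008,-1],[-0.02,0.2,0,0,0,-0.016,-1],[-0.03,0.34,0,0,0,-0.026,-1],[-0.04,0.48,0,0,0,-0.037,-1],[-0.05,0.6,0,0,0,-0.047,-1],[-0.06,0.7,0,0,0,-0.055,-1],[-0.0614,0.808,0,0,0,-0.0628,-1],[-0.0614,0.808,0,0,0,-0.0628,-1]]

```text
t: 5.67
position: [0.5117, 0.0021, 0.2395]
tcp_rot: [[0.985, 0.175, -0.004], [0.175, -0.985, 0.003], [-0.004, -0.003, -1.0]]
contact_force: [-0.9, -0.3, -1.1]
grip_width: 0.2
```

Call:
carry_out:
  steps:
    - [[-0.01,0.08,0,0,0,-0.008,-1],[-0.02,0.2,0,0,0,-0.016,-1],[-0.03,0.34,0,0,0,-0.026,-1],[-0.04,0.48,0,0,0,-0.037,-1],[-0.05,0.6,0,0,0,-0.047,-1],[-0.06,0.7,0,0,0,-0.055,-1],[-0.0614,0.77,0,0,0,-0.0628,-1],[-0.0614,0.808,0,0,0,-0.0628,-1],[-0.0614,0.808,0,0,0,-0.0628,-1],[-0.0614,0.808,0,0,0,-0.0628,-1]]

```text
t: 6.5
position: [0.4973, 0.1993, 0.2408]
tcp_rot: [[1.0, -0.024, -0.002], [-0.024, -1.0, -0.002], [-0.002, 0.002, -1.0]]
contact_force: [-0.0, -0.6, -0.1]
grip_width: 0.199
```

```bash
python3 - <<'E'
from h import *
s=arm.get_state();R=s['tcp_rot'];print(s['t'],s['position'],np.degrees(np.arctan2(R[1,0],R[0,0])),R[:,2],s['contact_force'])
p,d=snap('side','s2')
cv2.imwrite('pics/s2b.png',cv2.resize(p[60:300,100:420],None,fx=2.5,fy=2.5,interpolation=cv2.INTER_CUBIC))
E
```

```text
6.5 [0.49728073 0.19925106 0.24079796] -1.3706663940361326 [-0.00230617 -0.0015096  -0.9999962 ] [-0.02318166 -0.567747   -0.12540152]
```

View pics/s2b.png

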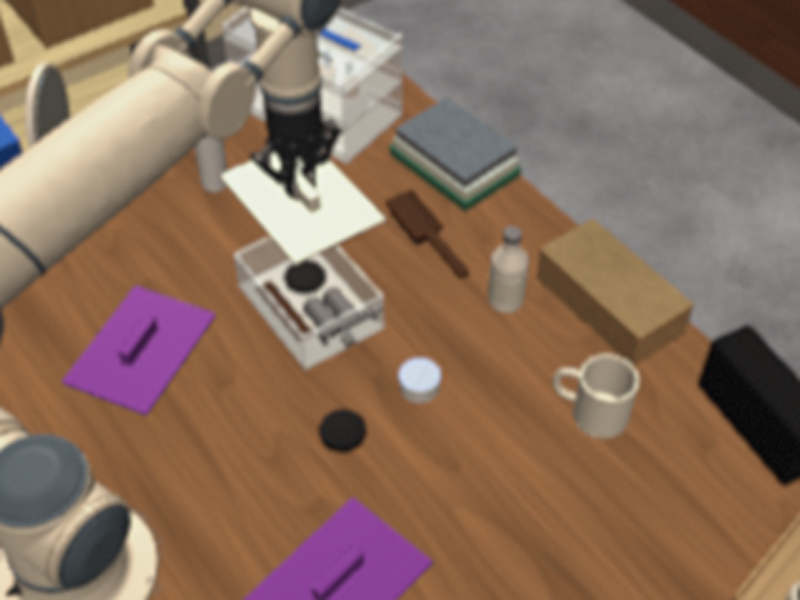

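The lid is square over the box with nothing in the way. I'll lower it to just above the rim.

Call:
carry_out:
  steps:
    - [[0.002,0.002,-0.08,0,0,0,-1],[0.002,0.002,-0.2,0,0,0,-1],[0.002,0.002,-0.32,0,0,0,-1],[0.002,0.002,-0.42,0,0,0,-1],[0.002,0.002,-0.5,0,0,0,-1],[0.002,0.002,-0.54,0,0,0,-1],[0.002,0.002,-0.55,0,0,0,-1],[0.002,0.002,-0.55,0,0,0,-1],[0.002,0.002,-0.55,0,0,0,-1]]

```text
t: 7.3
position: [0.4988, 0.2002, 0.1065]
tcp_rot: [[1.0, -0.026, 0.002], [-0.026, -1.0, 0.001], [0.002, -0.001, -1.0]]
contact_force: [-0.9, 1.1, -1.0]
grip_width: 0.197
```

```bash
python3 - <<'E'
from h import *
s=arm.get_state();R=s['tcp_rot'];print(s['t'],s['position'],np.degrees(np.arctan2(R[1,0],R[0,0])),R[:,2],s['contact_force'])
p,d=snap('side','s3')
cv2.imwrite('pics/s3b.png',cv2.resize(p[120:220,175:275],None,fx=6,fy=6,interpolation=cv2.INTER_CUBIC))
E
```

```text
7.3 [0.49882979 0.20015142 0.10646779] -1.4637802687331756 [ 2.23668210e-03  6.52131679e-04 -9.99997286e-01] [-0.86945045  1.12437922 -1.0251729 ]
```

View pics/s3b.png

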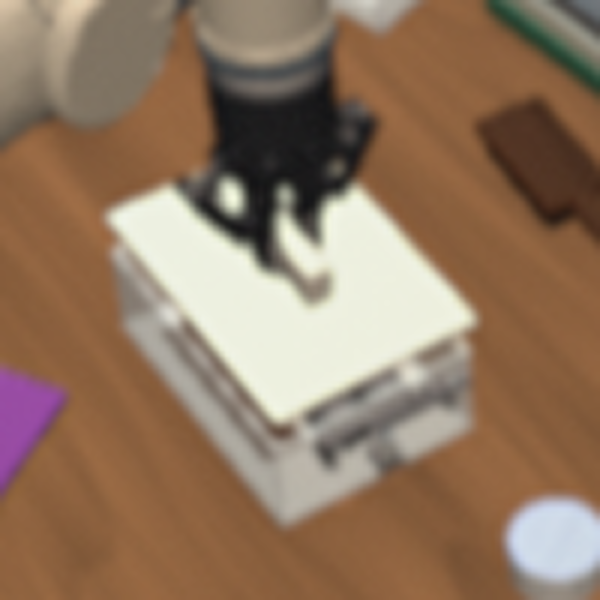

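```bash
python3 - <<'E'
from h import *
P=ray('side','s3',(np.array([(107,215),(280,423),(478,320)])+.5)/6-.5+[175,120],.102);print(P,(P[0]+P[2])/2,np.linalg.norm(P[1]-P[0]),np.linalg.norm(P[1]-P[2]))
E
```

```text
[[0.43079625 0.30205822 0.102     ]
 [0.42666341 0.0969396  0.102     ]
 [0.56772576 0.09415746 0.102     ]] [0.499261   0.19810784 0.102     ] 0.20516025049865008 0.14108977437396936
```

Call:
carry_out:
  steps:
    - [[-0.004,0,-0.02,0,0,0,-1],[-0.004,0,-0.04,0,0,0,-1],[-0.004,0,-0.055,0,0,0,-1],[-0.004,0,-0.068,0,0,0,-1],[-0.004,0,-0.076,0,0,0,-1],[-0.004,0,-0.08,0,0,0,-1],[-0.004,0,-0.084,0,0,0,-1],[-0.004,0,-0.084,0,0,0,-1],[-0.004,0,-0.084,0,0,0,-1]]

```text
t: 8.1
position: [0.4971, 0.2005, 0.0845]
tcp_rot: [[1.0, -0.025, 0.001], [-0.025, -1.0, 0.0], [0.001, -0.0, -1.0]]
contact_force: [-1.8, -0.9, 4.5]
grip_width: 0.199
```

Call:
carry_out:
  steps:
    - [[0,0,0,0,0,0,-0.4],[0,0,0,0,0,0,-0.2],[0,0,0,0,0,0,0],[0,0,0,0,0,0,0],[0,0,0.05,0,0,0,0],[0,0,0.2,0,0,0,0],[0,0,0.36,0,0,0,0],[0,0,0.5,0,0,0,0],[0,0,0.64,0,0,0,0],[0,0,0.64,0,0,0,0]]

```text
t: 8.93
position: [0.4988, 0.201, 0.254]
tcp_rot: [[1.0, -0.025, 0.013], [-0.025, -1.0, 0.004], [0.013, -0.005, -1.0]]
contact_force: [0.5, 0.1, 0.7]
grip_width: 0.503
```

```bash
python3 - <<'E'
from h import *
s=arm.get_state();R=s['tcp_rot'];print(s['t'],s['position'],R[:,2],s['contact_force'],s['qpos'])
p,d=snap('side','s4')
cv2.imwrite('pics/s4b.png',cv2.resize(p[120:220,175:275],None,fx=6,fy=6,interpolation=cv2.INTER_CUBIC))
p,d=snap('wrist','w4')
cv2.imwrite('pics/w4b.png',cv2.resize(p,(800,600),interpolation=cv2.INTER_CUBIC))
E
```

```text
8.9333 [0.49884566 0.20103992 0.25404552] [ 0.01348377  0.00446528 -0.99989912] [0.53698698 0.06353649 0.66674083] [ 3.19840297e-01 -8.34202076e-02  1.36535992e+00 -7.03359537e-07
  1.84544856e+00  3.44759191e-01]
```

View pics/s4b.png

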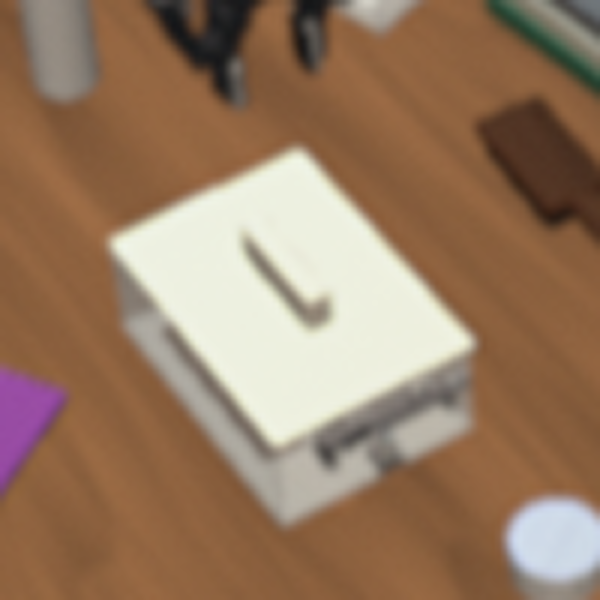

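View pics/w4b.png

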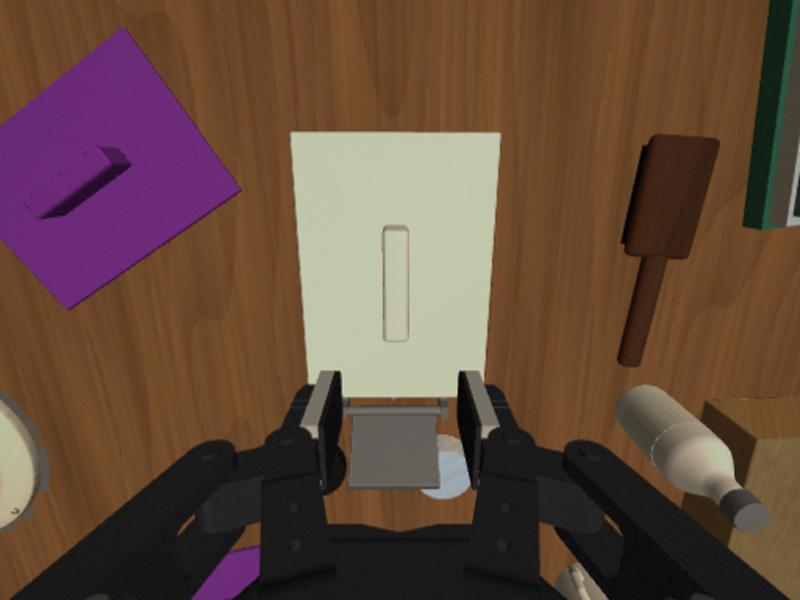

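The pictures show the lid squarely on the box and the clip still open at wrist (393,450), leaning outwards. I'll confirm its pose by numbers while moving out to the clip's outer side with the fingers shut.

Call:
carry_out:
  steps:
    - [[-0.012,-0.1,0,0,0,0,-1],[-0.012,-0.25,0,0,0,0,-1],[-0.012,-0.4,0,0,0,0,-1],[-0.012,-0.55,0,0,0,0,-1],[-0.012,-0.7,0,0,0,0,-1],[-0.012,-0.824,0,0,0,0,-1],[-0.012,-0.824,-0.1,0,0,0,-1],[-0.012,-0.824,-0.2,0,0,0,-1],[-0.012,-0.824,-0.2,0,0,0,-1]]

```text
t: 9.78
position: [0.4912, -0.0062, 0.1866]
tcp_rot: [[1.0, -0.027, -0.011], [-0.027, -1.0, 0.001], [-0.011, -0.001, -1.0]]
contact_force: [-1.3, -0.5, -1.9]
grip_width: -0.0
```

```bash
python3 - <<'E'
from h import *
def f(c,z): return ray('wrist','w4',(np.array(c)+.5)*.64-.5,z)
P=f([(291,132),(500,133),(486,397),(308,397)],.081)[:,:2];print(P.mean(0),np.linalg.norm(np.roll(P,-1,0)-P,axis=1));e=P[0]-P[3];e2=P[1]-P[2];print(np.degrees(np.arctan2(e[1],e[0])),np.degrees(np.arctan2(e2[1],e2[0])))
X=cloud('wrist','w4')
for u,v in((200,100),(300,100),(205,230),(300,230),(253,185)):print(X[v,u].round(4))
for u,v in((235,275),(252,290),(270,300),(252,308)):print('clip',X[v,u].round(4))
s=arm.get_state();print(s['t'],s['position'],s['tcp_rot'][:,2],s['contact_force'],s['grip_width'])
p,d=snap('side','s5');cv2.imwrite('pics/s5b.png',cv2.resize(p[80:260,160:340],None,fx=3.3,fy=3.3,interpolation=cv2.INTER_CUBIC))
E
```

```text
[0.49872226 0.20023896] [0.14130074 0.20264693 0.14648768 0.20237717]
88.05577004382343 89.52276693949258
[0.4438 0.2875 0.0824]
[0.5508 0.2849 0.0811]
[0.4363 0.1341 0.0801]
[0.5549 0.1311 0.081 ]
[0.498  0.2002 0.1121]
clip [0.4715 0.0743 0.0899]
clip [0.4931 0.0642 0.1076]
clip [0.5146 0.0568 0.1175]
clip [0.4927 0.0513 0.1241]
9.7833 [ 0.4912417  -0.00618684  0.18661988] [-1.12648126e-02  9.90220280e-04 -9.99936060e-01] [-1.26175772 -0.52433641 -1.87583011] -9.477604145592176e-05
```

View pics/s5b.png

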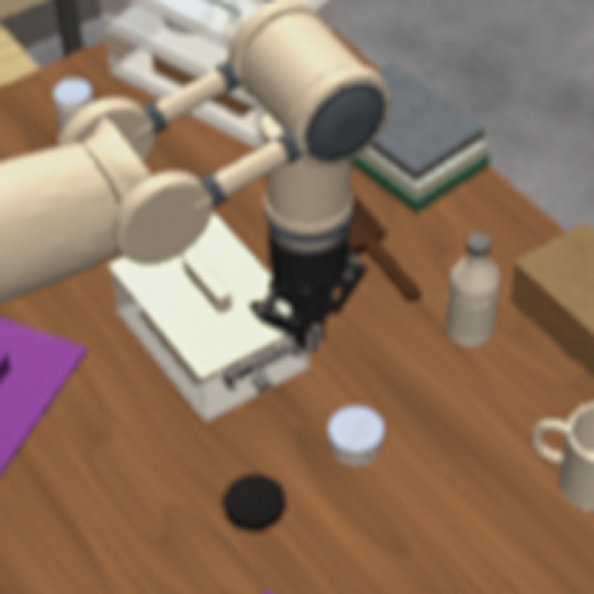

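The lid measures seated, centre (0.4987, 0.2002) with its plate top at 0.081. The clip's edge is at about y 0.051, z 0.125. Next I lower the shut fingers outside the clip.

Call:
carry_out:
  steps:
    - [[0,0,-0.08,0,0,0,-1],[0,0,-0.18,0,0,0,-1],[0,0,-0.26,0,0,0,-1],[0,0,-0.32,0,0,0,-1],[0,0,-0.338,0,0,0,-1],[0,0,-0.338,0,0,0,-1],[0,0,-0.338,0,0,0,-1]]

```text
t: 10.42
position: [0.4945, -0.0053, 0.1107]
tcp_rot: [[1.0, -0.024, 0.001], [-0.024, -1.0, -0.0], [0.001, 0.0, -1.0]]
contact_force: [0.9, -0.2, -0.0]
grip_width: -0.001
```

Call:
carry_out:
  steps:
    - [[0,0.05,0,0,0,0,-1],[0,0.1,0,0,0,0,-1],[0,0.14,0,0,0,0,-1],[0,0.17,0,0,0,0,-1],[0,0.2,0,0,0,0,-1],[0,0.23,0,0,0,0,-1],[0,0.26,0,0,0,0,-1],[0,0.29,0,0,0,0,-1],[0,0.32,0,0,0,0,-1],[0,0.34,0,0,0,0,-1]]

```text
t: 11.25
position: [0.494, 0.0805, 0.1092]
tcp_rot: [[1.0, -0.024, 0.0], [-0.024, -1.0, 0.001], [0.0, -0.001, -1.0]]
contact_force: [1.1, -0.3, -0.9]
grip_width: -0.0
```

Call:
carry_out:
  steps:
    - [[0,0.02,0,0,0,0,-1],[0,0.04,0,0,0,0,-1],[0,0.06,0,0,0,0,-1],[0,0.08,0,0,0,0,-1],[0,0.1,0,0,0,0,-1],[0,0.12,0,0,0,0,-1],[0,0.14,0,0,0,0,-1],[0,0.14,0,0,0,0,-1]]

```text
t: 11.92
position: [0.4939, 0.1153, 0.1093]
tcp_rot: [[1.0, -0.024, -0.0], [-0.024, -1.0, 0.0], [-0.0, -0.0, -1.0]]
contact_force: [-0.1, -0.1, 0.4]
grip_width: -0.002
```

```bash
python3 - <<'E'
from h import *
s=arm.get_state();print(s['t'],s['position'],s['contact_force'])
p,d=snap('wrist','w6');cv2.imwrite('pics/w6b.png',cv2.resize(p,(800,600)))
E
```

```text
11.9167 [0.49391532 0.11530941 0.10927049] [-0.14749192 -0.11631018  0.39214156]
```

View pics/w6b.png

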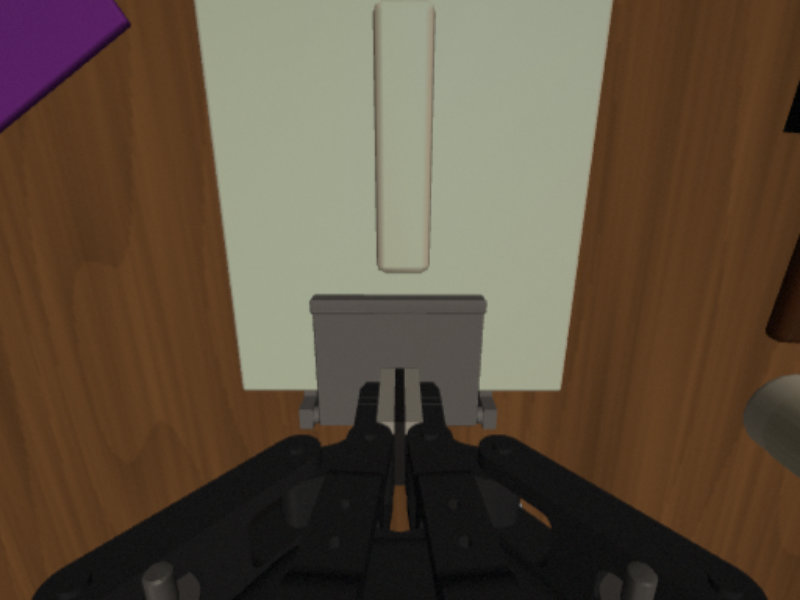

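The clip (free edge at (398,303), hinge at (398,410)) has snapped over flat onto the lid, clear of the handle's end at (403,268). I'll lift straight up and away, then check.

Call:
carry_out:
  steps:
    - [[0,0,0.08,0,0,0,-1],[0,0,0.2,0,0,0,-1],[0,0,0.35,0,0,0,-1],[0,0,0.5,0,0,0,-1],[0,0,0.6,0,0,0,-1],[0,0,0.6,0,0,0,-1],[0,0,0.6,0,0,0,-1],[0,0,0.6,0,0,0,-1]]

```text
t: 12.63
position: [0.4939, 0.1142, 0.2584]
tcp_rot: [[1.0, -0.025, -0.001], [-0.025, -1.0, -0.0], [-0.001, 0.0, -1.0]]
contact_force: [0.2, 0.0, -0.9]
grip_width: 0.001
```

```bash
python3 - <<'E'
from h import *
s=arm.get_state();print(s['t'],s['position'],s['contact_force'])
p,d=snap('wrist','w7');cv2.imwrite('pics/w7b.png',cv2.resize(p,(800,600)))
snap('top','top7')
E
```

```text
12.6333 [0.49386976 0.11421549 0.25843558] [ 0.21674921  0.03870846 -0.86509598]
```

View pics/w7b.png

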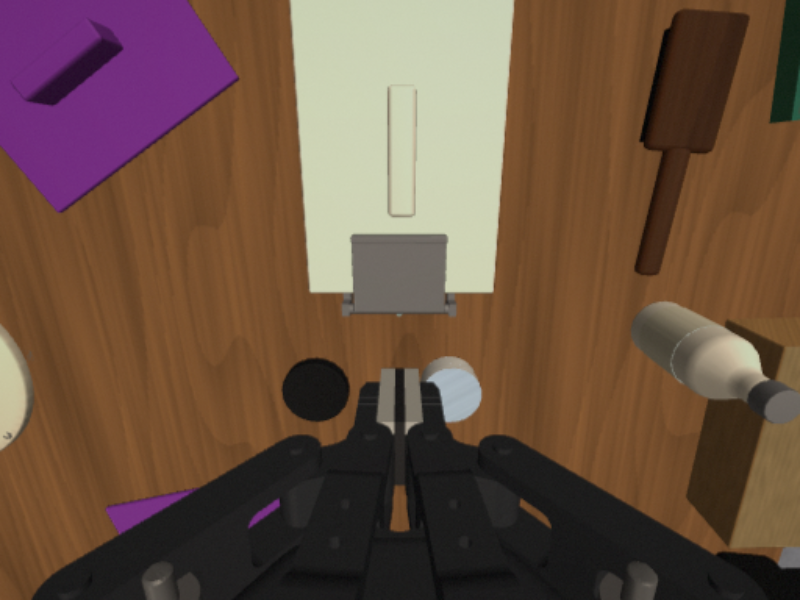

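View pics/top7.png

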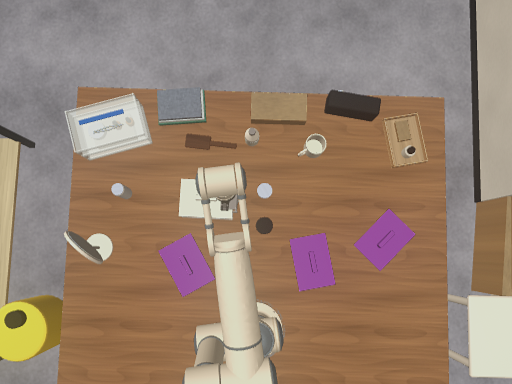

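The wrist view shows the clip flat, with edge at (400,238) and hinge at (400,308), and the lid square. In the top view every bystander is where it started. One numeric check remains, then I hand in.

```bash
python3 - <<'E'
from h import *
X=cloud('wrist','w7')
for u,v in((257,155),(240,170),(270,185),(256,192)):print('clip',X[v,u].round(4))
for u,v in((205,60),(310,60),(210,170),(305,170)):print('plate',X[v,u].round(4))
H=ray('wrist','w7',(np.array([(388,87),(416,87),(414,216),(389,216)])+.5)*.64-.5,.111)[:,:2];e=H[0]-H[3]+H[1]-H[2];print('handle',H.mean(0),np.degrees(np.arctan2(e[1],e[0])))
E
```

```text
clip [0.4969 0.1397 0.0909]
clip [0.4766 0.1217 0.0862]
clip [0.5115 0.1029 0.0874]
clip [0.4947 0.0949 0.0883]
plate [0.4445 0.24   0.0817]
plate [0.5553 0.2375 0.0801]
plate [0.4405 0.1213 0.0806]
plate [0.5535 0.1189 0.0821]
handle [0.49812106 0.19979974] 88.45695390342549
```

```bash
python3 -c "
from cell import arm
print(arm.sign_off())"
```

```text
the job is handed in; nothing more can be done
None
```

The white lid is seated on the clear box and the clip is snapped shut over it; I handed the job in at about 13 s of the 54 s allowed, and no verdict was reported. I gripped the lid by its bar handle, lowered it square onto the box, then pushed the open clip inwards with the shut fingers until it snapped over.

- **Lid:** the handle centre was at (0.498, 0.200), against the box centre at about (0.498, 0.200). The plate top was level at 0.080–0.082 m, and the lid was within about 0.5° of the box's direction.
- **Clip:** it lay flat, 0.086–0.091 m above the table.
- **Bystanders and arm:** in the last top picture the bystanders and purple look-alikes stood where they began, judged by eye. The arm was clear of everything.

No check failed. The side camera alone put the lid about 2 mm from the box's position just before lowering, within the 4 mm clearance.

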